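# Dispense one tube cap and park it in the blue bay

## Robot

A 6-joint arm with a two-finger parallel gripper is mounted at the origin on the work surface. World frame = base frame: x ahead of the robot, y to its left, z up, the work surface at z = 0. Lengths are in m, angles in rad, forces in N, time in s.
With the tool pointing down it reaches from about 0.325 to 0.9 m from the base axis. Payload 6.1 kg.
Tool frame: the origin (TCP) lies on the centre line of the jaws, within the pads' length; the fingertips stand 17 mm ahead of it and the grasp point (between the pads) lies 2 mm behind it; x points along the fingers, z is the direction in which the jaws open and shut, and the axes are right-handed (so a half turn about x gives the same grasp; the last joint's range is limited). The gripper opens to 87 mm and grips with 3 to 60 N. Pads are 19 mm wide; open, the fingers measure 117 mm over their backs; the gripper's body (75 mm by 190 mm) begins 51 mm behind the grasp point.
Start: joints at [1.128, 0.22, 1.526, -0, 1.395, -0.126], TCP at [0.195, 0.594, 0.24] pointing down, gripper open.
Joint ranges: [-2.98, 2.98], [-0.91, 2.08], [0.09, 2.57], [-1.24, 4.39], [0.2, 2.65], [-2.68, 2.68]. Speed limits (rad/s): [2.57, 2.57, 3.01, 3.14, 3.14, 3.14].

## Interface

Orientations are given as a unit quaternion [w, x, y, z].
In Python, from plant import r gives the robot as it stands. The module is installed in compiled form; this text tells all that it offers.
- The arm moves only by the tool arm_command, never from a script. Its argument "motion" is a list of rows, each a list of 7 numbers: the turn, a rotation vector about the world's x, y, z in degrees, then the shift along the world's x, y, z in mm, then the opening, from -1 (shut) to 1 (fully open). In form: [[wx, wy, wz, tx, ty, tz, fingers], ...]. A call has 1 to 20 rows; each row is the pose to reach, as a shift and turn from the pose commanded when the call began; what a row does not reach only later rows make up. A row lasts 1/8 s, in which the tool goes at most 62.5 mm and 10.7 degrees, less where a joint would pass 70% of its speed; a pose out of reach is approached as far as the arm can. A call with a gripper value outside its range is refused whole. The fingers move at their own pace and stop on an object; "grip_force" is the grip in N (left out, the last holds). Time passes only in rows, so rows that repeat a pose let the fingers close. It gives the time, the measured TCP pose, the force and the opening at its end, in the units of the state.
- r.get_state(): the state, without advancing time (a new reading comes with each control period).
- r.capture(name): name is "scene" or "top" or "wrist"; returns a dict with "pixels" (420x560x3 uint8, red, green, blue), "intrinsics" (3x3 intrinsics, pixels), "R" (3x3) and "t" (3): a world point X has camera coordinates R X + t. Camera axes: x right, y down, z forward; pixel columns grow to the right and rows downward; lengths in m; the calibration is good to about 2 mm. A picture is of the moment at which its call begins. There is no depth.
- r.sign_off(): hands the job in, once; it reports no verdict.
The state is a dict: "t": time; "joints": joint angles; "qd": joint speeds; "joint_efforts": joint torques, N m; "position": TCP position; "tcp_rot": TCP orientation; "contact_force": force on the tool from outside, world axes, zero at the start; "moment": the same for the moment, N m; "gripper_width": finger opening in m.
Only numpy, scipy, OpenCV 4.12 (cv2) and the standard library are available. Lean on these libraries where they do the work, as an engineer would, in place of code of your own. Each camera call takes 0.05 s, during which the arm holds its last target.

## Task

Press the red plunger of the cap dispenser all the way down once and let it come fully back up, so that a single orange cap comes out into the trough. Then push that cap sideways along the trough floor with the fingertips until it lies wholly on the blue floor of the blue bay, and leave it lying flat there. Do not lift the cap, do not bring out a second one, and leave the bottle, the jar and the tip box where they stand.

Things in the scene. Friction and masses are not known exactly. Their poses are not given: they have to be found in the camera images.
- dispenser: fixed tube-cap dispenser. Origin on the table under the centre of the cap magazine; z up, caps come out along its -x, the trough runs along its y. White housing behind the magazine: x 22 to 128 mm, y +-32 mm, top 50 mm above the table. Inside, a steel pusher moves 3.2 mm for each 1 mm of plunger, shoves the lowest cap out and draws back with the plunger; the next cap then drops
- magazine_top (a point): centre of the open top of the clear cap magazine, 66 mm above the table; the magazine reaches 23 mm from it in x and 29 mm in y
- landing (a point): point on the trough floor (flat aluminium, 12 mm above the table), 72 mm along -x from the dispenser's origin, where the ejected cap's centre comes to lie (up to 15 mm farther along -x, against the curb, if pressed fast). Free floor 32 mm to the low grey curb (-x side), 50 mm to the magazine (+x side), 111 mm to the grey end stops (+-y); curb and stops rise 10 mm above the floor
- plunger_top (a point): centre of the top of the red round plunger head (40 mm diameter, 10 mm thick), 88 mm above the table when up, 70 mm along +x from the dispenser's origin
- plunger (a joint): travel of the plunger: 0 = up, grows downward to 0.024 m at its stop. The spring needs about 3 N to start and 7 to 9 N at the bottom when pressed slowly (plus about 3 N for each 0.1 m/s of speed); it comes back up by itself in under 1 s
- cap1: the orange ribbed tube cap that comes out: a disc 34 mm in diameter, 14 mm high, 10 to 17 g. Origin at the centre of its underside. It starts lowest in the magazine, on the floor
- cap2: same cap, second in the magazine; origin at the centre of its underside. It must stay in the magazine
- cap3: same cap, third (top) in the magazine; origin at the centre of its underside. It must stay in the magazine
- blue_bay: the bay with the blue floor, at one end of the trough (either end, it changes). Origin at the centre of its floor, at floor level, 78 mm along the trough from where the cap comes out; axes parallel to the dispenser's. Its blue floor is flush, 70 mm (x) by 64 mm (y); blue rails 6 mm thick and 10 mm high run along y at x = -36 and +36 mm; it is open towards the middle of the trough and the grey end stop closes its other end, 1 mm beyond the blue
- white_bay: the same bay with a white floor, at the other end of the trough; not wanted
- bottle: bystander: amber glass bottle, 40 mm diameter, 75 mm high, origin at the centre of its underside
- jar: bystander: white jar with a green cap, 38 mm diameter, 45 mm high, origin at the centre of its underside
- tip_box: bystander: grey pipette-tip box, 62 x 44 x 46 mm, origin at the centre of its underside
Mind the look-alikes: they are no part of the job. Leave any pink look-alike of the cap3 alone.

How it is judged:
On the way, in this order (a step that is already met when the one before it is completed fails the run):
1. the plunger is pressed all the way down and the lowest cap is out in the trough (value of joint plunger above 0.021 m and x of cap1 in the frame of dispenser below -0.055 m), for 0.05 s.
2. the plunger is back up, the cap still out in the trough between the bays (value of joint plunger below 0.003 m and x of cap1 in the frame of dispenser below -0.05 m and not (y of cap1 in the frame of blue_bay between -0.0175 and 0.0175 m and x of cap1 in the frame of blue_bay between -0.02 and 0.02 m and z of cap1 in the frame of dispenser between 0.009 and 0.016 m and angle between cap1's own z axis and vertical below 0.1 rad)), for 0.1 s.
3. the cap lies wholly on the blue floor (y of cap1 in the frame of blue_bay between -0.0175 and 0.0175 m and x of cap1 in the frame of blue_bay between -0.02 and 0.02 m and z of cap1 in the frame of dispenser between 0.009 and 0.016 m and angle between cap1's own z axis and vertical below 0.1 rad), for 0.1 s.
At the end, for the whole second after the job is handed in: cap1 lies flat (within 0.1 rad) and at rest on the trough floor wholly on the blue floor (centre within 17.5 mm of the bay's centre along the trough and 20 mm across), the plunger is up (under 3 mm), and the other two caps are still in the magazine, one step lower (within 8 mm of its axis) (all of step 3 and linear speed of cap1 below 0.02 m/s and value of joint plunger below 0.003 m and horizontal distance between each of cap2, cap3 and dispenser below 0.008 m and z of cap2 in the frame of dispenser below 0.016 m and z of cap3 in the frame of dispenser below 0.03 m); the robot touches nothing.
It fails at once if the cap is lifted (more than 12 mm off the floor) or tipped over (z of cap1 in the frame of dispenser above 0.024 m or angle between cap1's own z axis and vertical above 0.7 rad).
It fails at once if a second cap comes out of the magazine or is taken from it (horizontal distance between any of cap2, cap3 and dispenser above 0.02 m or height (world z) of cap2 above 0.05 m or height (world z) of cap3 above 0.064 m).
It fails at once if a bystander is moved more than 20 mm or tipped (distance of any of bottle, jar, tip_box from where it was at the start of the episode above 0.02 m or angle between any of bottle, jar, tip_box's own z axis and vertical above 0.4 rad).
It also fails if it takes over 43 s, if anything falls off the work surface, if the arm or the gripper's body presses on something with over 40 N, if the wrist force passes 120 N, or if a joint passes its speed limit or range.

## Working session

There is one attempt and no reset: what is moved stays moved. The work goes in short steps, Python scripts to look and compute and a tool call to move; the robot and the scene stay as the last step left them, time stands still between calls to the robot, and variables do not carry over. Pictures are saved under pics/ and viewed, and the job is handed in when it is done.

Besides the shell and the picture viewer there is one more tool, called by a JSON object that holds its "fn" and its "kwargs". arm_command: Moves the arm, as the interface text tells. Its arguments: {"type":"object","properties":{"motion":{"type":"array","items":{"type":"array","items":{"type":"number"}}},"grip_force":{"type":"number"}},"required":["motion"]}

```bash
mkdir -p pics; cat > h.py <<'E'
import numpy as np, cv2
from plant import r
def cap(n,f=None):
    c=r.capture(n); c={k:np.array(v) for k,v in c.items()}
    if f: cv2.imwrite('pics/'+f,c['pixels'][:,:,::-1])
    return c
def ray(c,u,v,z):
    K,R,t=c['intrinsics'],c['R'],c['t']
    d=R.T@np.linalg.solve(K,[u,v,1.]); o=-R.T@t
    return o+d*(z-o[2])/d[2]
def proj(c,X):
    p=c['intrinsics']@(c['R']@np.array(X,float)+c['t']); return p[:2]/p[2]
E
python3 - <<'E'
from h import *
import pickle
d={}
for n in ['scene','top']:
    d[n]=cap(n,n+'0.png'); print(n,-d[n]['R'].T@d[n]['t'])
pickle.dump(d,open('c0.pkl','wb'))
s=r.get_state(); print(s['t'],s['position'],s['tcp_rot'],s['gripper_width'])
E
```

```text
scene [ 0.8432467  -0.44977645  0.4879336 ]
top [ 0.50899009 -0.02578568  0.8286519 ]
0.1 [0.19446941 0.59340618 0.2385305 ] [ 0.57204516 -0.41517795  0.57316864  0.41457123] 0.08645014500885836
```

View pics/scene0.png

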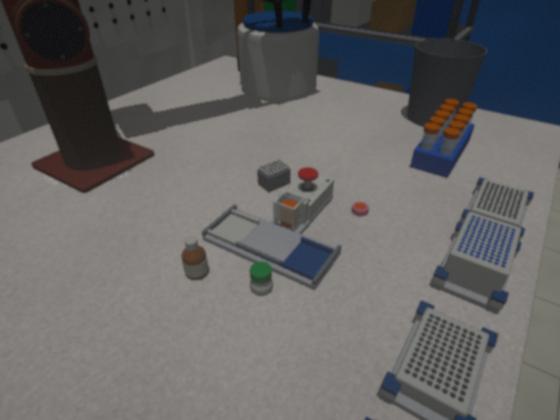

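View pics/top0.png

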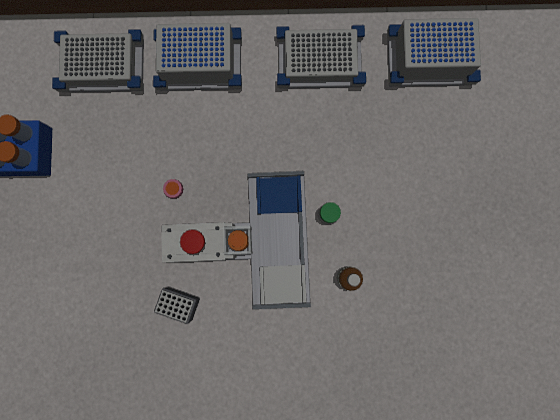

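The scene view shows the plunger at (308,174), the magazine at (290,208) and the blue bay at (310,255). In the top view:
- **Red plunger head:** (192,242).
- **Orange caps in the magazine:** (237,240).
- **Look-alikes:** a pink-rimmed disc at (172,188) and orange rack caps at (8,125) and (8,152). I'm rejecting these.
- **Blue bay:** (279,194). The blue tip racks and the blue tube rack are not it.

I choose the red head on the white housing and the blue floor in the grey trough.

```bash
python3 - <<'E'
from h import *
import pickle
d=pickle.load(open('c0.pkl','rb')); c=d['top']; im=c['pixels']
hsv=cv2.cvtColor(im,cv2.COLOR_RGB2HSV)
def blob(c,lo,hi,roi):
    h=cv2.cvtColor(c['pixels'],cv2.COLOR_RGB2HSV); m=cv2.inRange(h,lo,hi)
    x0,y0,x1,y1=roi; k=np.zeros_like(m); k[y0:y1,x0:x1]=m[y0:y1,x0:x1]
    cs,_=cv2.findContours(k,cv2.RETR_EXTERNAL,cv2.CHAIN_APPROX_NONE); q=max(cs,key=cv2.contourArea); return q
q=blob(c,(0,150,80),(5,255,255),(160,220,225,265)); (u,v),rr=cv2.minEnclosingCircle(q); P=ray(c,u,v,.088); print('plunger',u,v,rr,P, np.linalg.norm(ray(c,u+rr,v,.088)-P))
h=hsv[240,237];print('hsv cap',h,'plunger',hsv[242,192],'blue',hsv[194,279])
q=blob(c,(5,120,80),(16,255,255),(220,220,255,265)); (u,v),rr=cv2.minEnclosingCircle(q); M=ray(c,u,v,.012+.042); print('cap3',u,v,rr,M,np.linalg.norm(ray(c,u+rr,v,.054)-M))
q=blob(c,(105,100,30),(125,255,255),(245,165,315,225)); b=cv2.minAreaRect(q); print('blue',b)
B=ray(c,*b[0],.015);print(B)
for p in cv2.boxPoints(b): print(p,ray(c,*p,.012))
ax=(P-M)[:2]; print('axis',np.degrees(np.arctan2(ax[1],ax[0])),np.linalg.norm(ax))
for n,p,z in [('jar',(330,212),.045),('bottle',(351,279),.075),('pink',(172,188),.01),('tip',(177,305),.046)]: print(n,ray(c,*p,z))
cv2.imwrite('pics/crop0.png',cv2.resize(im[155:320,150:370,::-1],None,fx=3.5,fy=3.5,interpolation=cv2.INTER_CUBIC))
# scene check
s=d['scene']; print(proj(s,P),proj(s,M),proj(s,B))
E
```

```text
plunger 191.7566375732422 241.28761291503906 11.778302192687988 [0.53043065 0.11597895 0.088     ] 0.018789155553512186
hsv cap [ 10 181 128] plunger [  1 190 110] blue [109 149  77]
cap3 237.2684783935547 240.0467987060547 10.126654624938965 [0.53254282 0.04664684 0.054     ] 0.016841953381057494
blue ((278.6669006347656, 194.17330932617188), (36.77059555053711, 44.16468811035156), 87.70938873291016)
[ 0.61335809 -0.02297743  0.015     ]
[255.86739 176.68529] [0.64554605 0.01703599 0.012     ]
[299.99677 174.92012] [ 0.64755075 -0.06116592  0.012     ]
[301.46643 211.66133] [ 0.58222067 -0.06261684  0.012     ]
[257.33704 213.4265 ] [0.58014248 0.01499739 0.012     ]
axis 91.74494860984359 0.06936427063693756
jar [ 0.57804556 -0.10911961  0.045     ]
bottle [ 0.46757404 -0.13688411  0.075     ]
pink [0.62773508 0.16659525 0.01      ]
tip [0.42634013 0.14811849 0.046     ]
[307.05102175 171.01740316] [288.52038226 203.52689621] [306.33601509 257.3850588 ]
```

View pics/crop0.png

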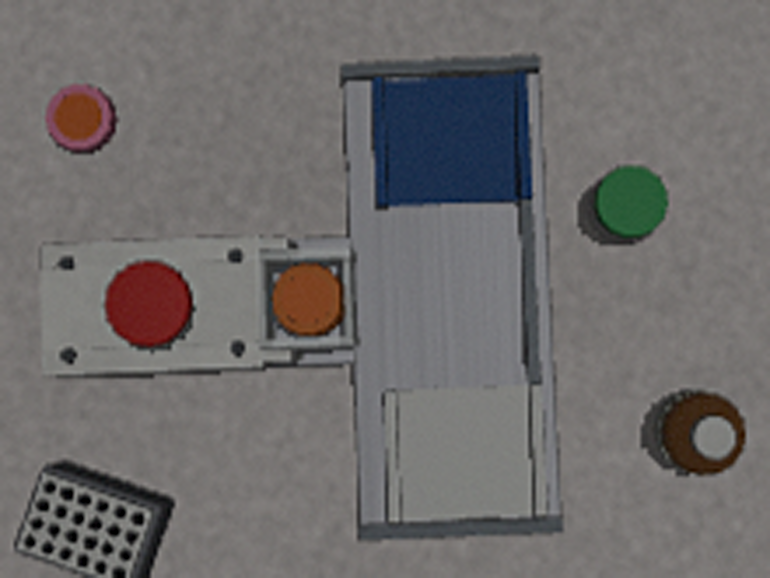

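```bash
python3 - <<'E'
from h import *
from scipy.spatial.transform import Rotation as T
s=r.get_state(); q=s['tcp_rot']; R=T.from_quat([q[1],q[2],q[3],q[0]]).as_matrix(); print(R.round(3)); print(np.degrees(np.arctan2(R[1,2],R[0,2])))
P=np.array([.5304,.1160]); print((P-s['position'][:2])*1000, s['joints'],s['contact_force'])
E
```

```text
[[-0.001 -0.95   0.312]
 [-0.002  0.312  0.95 ]
 [-1.     0.    -0.002]]
71.84941307963872
[ 335.93059053 -477.40618223] [ 1.12789967e+00  2.21170698e-01  1.52749977e+00  1.05192900e-05
  1.39472789e+00 -1.26110791e-01] [ 0.41618984 -0.67149622 -0.11971557]
```

{"fn": "arm_command", "kwargs": {"motion": [[0,0,2,25,-35,0,-1],[0,0,4,55,-80,0,-1],[0,0,6,85,-120,0,-1],[0,0,8,115,-165,0,-1],[0,0,10,145,-207,0,-1],[0,0,12,175,-250,0,-1],[0,0,14,205,-292,-10,-1],[0,0,16,235,-335,-30,-1],[0,0,18,265,-378,-50,-1],[0,0,20,295,-420,-70,-1],[0,0,20,325,-463,-90,-1],[0,0,20,335,-478,-105,-1],[0,0,20,335,-478,-112,-1],[0,0,20,335,-478,-112,-1]], "grip_force": 10}}

```text
t: 1.85
position: [0.5285, 0.117, 0.1269]
tcp_rot: [0.491, -0.508, 0.492, 0.509]
contact_force: [-0.5, 0.2, -0.8]
gripper_width: 0.0005
```

```bash
python3 - <<'E'
from h import *
s=r.get_state(); print(s['t'],s['position'],s['contact_force'],s['gripper_width'],s['joints'])
cap('scene','scene1.png');cap('wrist','w1.png')
E
```

```text
1.85 [0.52853276 0.11698056 0.12688426] [-0.48379758  0.22923613 -0.7730767 ] 0.00046691036538705076 [ 7.17671589e-02  1.33583344e-01  1.84744558e+00  6.04558742e-04
  1.16245873e+00 -1.53235282e+00]
```

View pics/scene1.png

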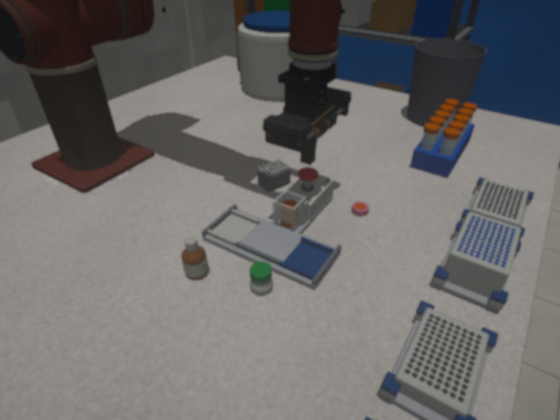

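View pics/w1.png

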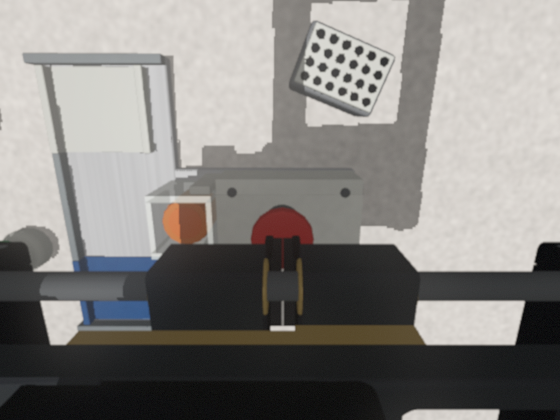

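The fingers are shut and centred over the red head: in the scene view the tip is at (308,158), directly above the head at (308,174). Pressing slowly now.

{"fn": "arm_command", "kwargs": {"motion": [[0,0,0,1,-1,-8,-1],[0,0,0,1,-1,-16,-1],[0,0,0,1,-1,-20,-1],[0,0,0,1,-1,-23,-1],[0,0,0,1,-1,-26,-1],[0,0,0,1,-1,-29,-1],[0,0,0,1,-1,-32,-1],[0,0,0,1,-1,-35,-1],[0,0,0,1,-1,-38,-1],[0,0,0,1,-1,-41,-1],[0,0,0,1,-1,-44,-1],[0,0,0,1,-1,-46,-1],[0,0,0,1,-1,-47,-1],[0,0,0,1,-1,-48,-1],[0,0,0,1,-1,-48,-1]]}}

```text
t: 3.82
position: [0.5308, 0.1149, 0.0813]
tcp_rot: [0.492, -0.508, 0.492, 0.508]
contact_force: [-8.7, -0.9, 15.8]
gripper_width: 0.0007
```

```bash
python3 - <<'E'
from h import *
s=r.get_state(); print(s['t'],s['position'],s['contact_force'])
cap('scene','scene2.png');cap('wrist','w2.png')
E
```

```text
3.825 [0.53077162 0.11494966 0.08126809] [-8.74179954 -0.86507851 15.8338226 ]
```

View pics/w2.png

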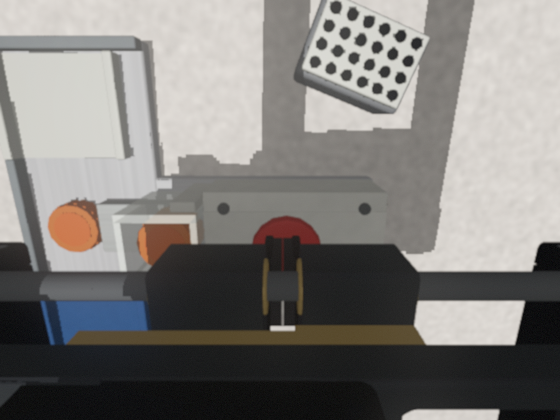

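The wrist view shows one cap out in the trough at (73,228), with the others still in the magazine. The 16 N reading and TCP z of 0.081 mean the plunger is at its stop. Releasing it.

{"fn": "arm_command", "kwargs": {"motion": [[0,0,0,0,0,4,-1],[0,0,0,0,0,10,-1],[0,0,0,0,0,20,-1],[0,0,0,0,0,35,-1],[0,0,0,0,0,55,-1],[0,0,0,0,0,80,-1],[0,0,0,-20,-20,95,-1],[0,0,0,-40,-50,100,-1],[0,0,0,-70,-80,100,-1],[0,0,0,-100,-110,100,-0.6],[0,0,0,-100,-130,100,-0.6],[0,0,0,-100,-130,100,-0.6]]}}

```text
t: 5.42
position: [0.431, -0.0162, 0.1805]
tcp_rot: [-0.493, 0.508, -0.492, -0.507]
contact_force: [-0.5, 0.4, 0.6]
gripper_width: 0.0157
```

```bash
python3 - <<'E'
from h import *
import pickle
s=r.get_state(); print(s['t'],s['position'],s['contact_force'],s['gripper_width'])
d={n:cap(n,n+'3.png') for n in('top','scene')}; pickle.dump(d,open('c3.pkl','wb'))
for n in d:
    c=d[n]; m=cv2.inRange(cv2.cvtColor(c['pixels'],cv2.COLOR_RGB2HSV),(5,120,60),(16,255,255))
    for q in cv2.findContours(m,cv2.RETR_EXTERNAL,cv2.CHAIN_APPROX_NONE)[0]:
        if cv2.contourArea(q)>40:
            (u,v),rr=cv2.minEnclosingCircle(q); print(n,u,v,rr,ray(c,u,v,.026 if n=='top' else .019))
    print(proj(c,[.5304,.116,.088]))
E
```

```text
5.425 [ 0.43100656 -0.01619029  0.18051671] [-0.46294051  0.40429375  0.5542219 ] 0.01565527209127903
top 351.5854187011719 278.6387939453125 10.909460067749023 [ 0.46547888 -0.14511678  0.026     ]
top 237.5 240.5 10.12432861328125 [0.5326105 0.0488695 0.026    ]
top 280.5 239.0 9.708344459533691 [ 0.53427475 -0.02515689  0.026     ]
top 172.0 188.0 6.403224468231201 [0.62541429 0.16283529 0.026     ]
top 5.717391490936279 151.28260803222656 10.425140380859375 [0.69517992 0.4586805  0.026     ]
top 6.5 124.5 10.12432861328125 [0.74361393 0.45933465 0.026     ]
[191.74335643 241.30707652]
scene 192.589111328125 253.06436157226562 9.634746551513672 [ 0.44587496 -0.12427216  0.019     ]
scene 268.5 239.5 8.860122680664062 [ 0.53544611 -0.02425661  0.019     ]
scene 460.5 120.5 21.31910514831543 [0.70147303 0.6782207  0.019     ]
scene 441.5 115.5 21.96598243713379 [0.64765273 0.6830299  0.019     ]
[307.04278427 171.00794399]
```

View pics/top3.png

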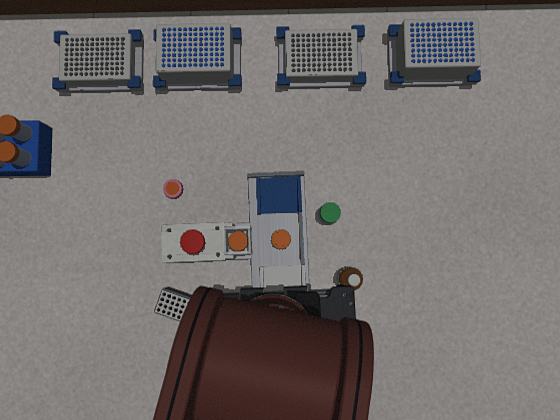

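View pics/scene3.png

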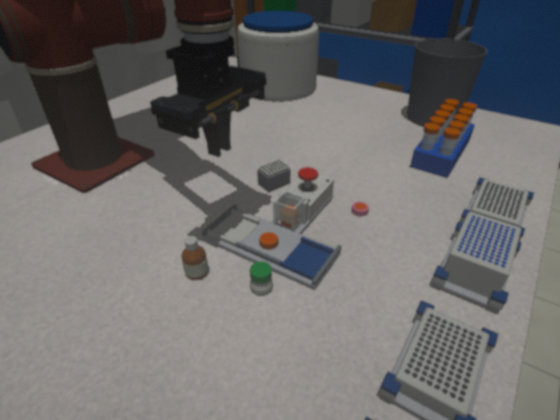

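The plunger is back up and cap1 lies alone at (0.534,-0.025), within 1 mm of the predicted landing point. The blue bay centre is near (0.613,-0.023). Going down behind the cap with the jaws slightly open to form a two-finger cradle.

{"fn": "arm_command", "kwargs": {"motion": [[0,0,0,30,-5,-20,-0.6],[0,0,0,59,-11,-40,-0.6],[0,0,0,59,-11,-70,-0.6],[0,0,0,59,-11,-100,-0.6],[0,0,0,59,-11,-120,-0.6],[0,0,0,59,-11,-130,-0.6],[0,0,0,59,-11,-138,-0.6],[0,0,0,59,-11,-143,-0.6],[0,0,0,59,-11,-146,-0.6],[0,0,0,59,-11,-146,-0.6]]}}

```text
t: 6.78
position: [0.4899, -0.0262, 0.0338]
tcp_rot: [-0.492, 0.508, -0.492, -0.508]
contact_force: [0.0, -0.6, 0.3]
gripper_width: 0.0172
```

```bash
python3 - <<'E'
from h import *
s=r.get_state(); print(s['t'],s['position'],s['contact_force'],s['gripper_width'])
c=cap('scene');cap('wrist','w4.png'); cv2.imwrite('pics/s4.png',cv2.resize(c['pixels'][140:300,160:360,::-1],None,fx=3.5,fy=3.5,interpolation=2))
E
```

```text
6.775 [ 0.48989388 -0.02615261  0.03375229] [ 0.02587177 -0.6413455   0.27861204] 0.01715292902074886
```

View pics/s4.png

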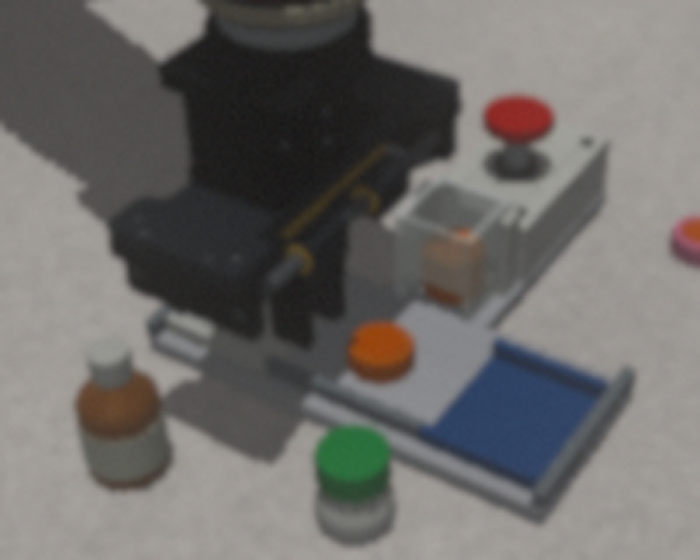

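View pics/w4.png

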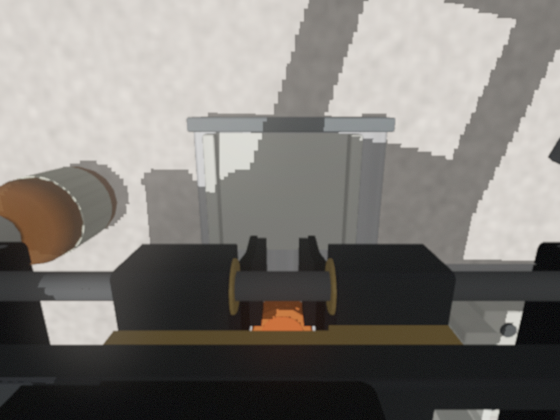

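The fingertips straddle the cap's near side: the cap is centred between the jaws at (283,318) in the wrist view, and the bottle is clear. Pushing slowly.

{"fn": "arm_command", "kwargs": {"motion": [[0,0,0,4,1,0,-0.6],[0,0,0,8,1,0,-0.6],[0,0,0,12,1,0,-0.6],[0,0,0,16,1,0,-0.6],[0,0,0,20,1,0,-0.6],[0,0,0,24,1,0,-0.6],[0,0,0,28,1,0,-0.6],[0,0,0,32,1,0,-0.6],[0,0,0,36,2,0,-0.6],[0,0,0,40,2,0,-0.6],[0,0,0,44,2,0,-0.6],[0,0,0,48,2,0,-0.6],[0,0,0,52,2,0,-0.6],[0,0,0,56,2,0,-0.6],[0,0,0,60,2,0,-0.6],[0,0,0,64,3,0,-0.6],[0,0,0,68,3,0,-0.6],[0,0,0,72,3,0,-0.6],[0,0,0,76,3,0,-0.6],[0,0,0,76,3,0,-0.6]]}}

```text
t: 9.38
position: [0.5661, -0.0232, 0.0336]
tcp_rot: [-0.492, 0.508, -0.492, -0.508]
contact_force: [1.1, 0.7, 0.0]
gripper_width: 0.0174
```

```bash
cat > look.py <<'E'
from h import *
import sys
s=r.get_state(); print(s['t'],s['position'],s['contact_force'],s['gripper_width'])
for n in('scene','top'):
    c=cap(n); m=cv2.inRange(cv2.cvtColor(c['pixels'],cv2.COLOR_RGB2HSV),(5,120,60),(16,255,255))
    for q in cv2.findContours(m,cv2.RETR_EXTERNAL,cv2.CHAIN_APPROX_NONE)[0]:
        if cv2.contourArea(q)>40:
            (u,v),rr=cv2.minEnclosingCircle(q); x=ray(c,u,v,.026 if n=='top' else .019)
            if .5<x[0]<.66 and abs(x[1])<.08: print(n,u,v,rr,x)
    y0,y1,x0,x1=(140,300,160,360) if n=='scene' else (155,315,150,370)
    cv2.imwrite('pics/%s%s.png'%(n,sys.argv[1]),cv2.resize(c['pixels'][y0:y1,x0:x1,::-1],None,fx=3.5,fy=3.5,interpolation=2))
E
python3 look.py 5
```

```text
9.375 [ 0.56608878 -0.02317555  0.03361611] [1.06577853 0.70730882 0.03057519] 0.017425765975815397
scene 296.0 250.5 9.708344459533691 [ 0.59169375 -0.02171668  0.019     ]
top 238.0 243.0 9.219644546508789 [0.52830688 0.04802828 0.026     ]
```

View pics/scene5.png

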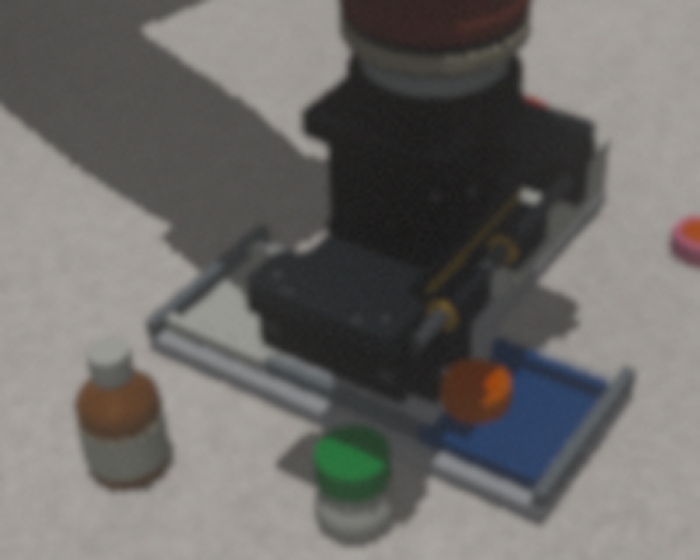

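The cap is at (296,250) in the scene view, flat and cradled about 25 mm ahead of the TCP, at x≈0.591. About 22 mm remains.

{"fn": "arm_command", "kwargs": {"motion": [[0,0,0,4,0,0,-0.6],[0,0,0,8,0,0,-0.6],[0,0,0,12,0,0,-0.6],[0,0,0,16,1,0,-0.6],[0,0,0,19,1,0,-0.6],[0,0,0,21,1,0,-0.6],[0,0,0,22,1,0,-0.6],[0,0,0,22,1,0,-0.6],[0,0,0,18,1,0,-0.6],[0,0,0,10,0,0,-0.6],[0,0,0,0,0,0,-0.6],[0,0,0,-4,0,15,-0.6],[0,0,0,-10,0,40,-0.6],[0,0,0,-15,0,75,-0.6],[0,0,0,-30,0,110,-0.6],[0,0,0,-70,0,140,-0.6],[0,0,0,-110,0,150,-0.6],[0,0,0,-140,0,150,-0.6],[0,0,0,-140,0,150,-0.6]]}}

```text
t: 11.85
position: [0.4246, -0.023, 0.1846]
tcp_rot: [-0.492, 0.508, -0.492, -0.507]
contact_force: [0.8, 0.4, -0.3]
gripper_width: 0.0172
```

```bash
python3 look.py 6
```

```text
11.85 [ 0.42457419 -0.0230263   0.18458428] [ 0.7503065   0.40876446 -0.30098151] 0.01715231872222909
scene 306.7124938964844 254.58749389648438 9.42230224609375 [ 0.61239659 -0.02035211  0.019     ]
top 237.5 240.5 10.12432861328125 [0.5326105 0.0488695 0.026    ]
top 277.8255920410156 194.8488311767578 9.918699264526367 [ 0.61078723 -0.02154118  0.026     ]
```

View pics/scene6.png

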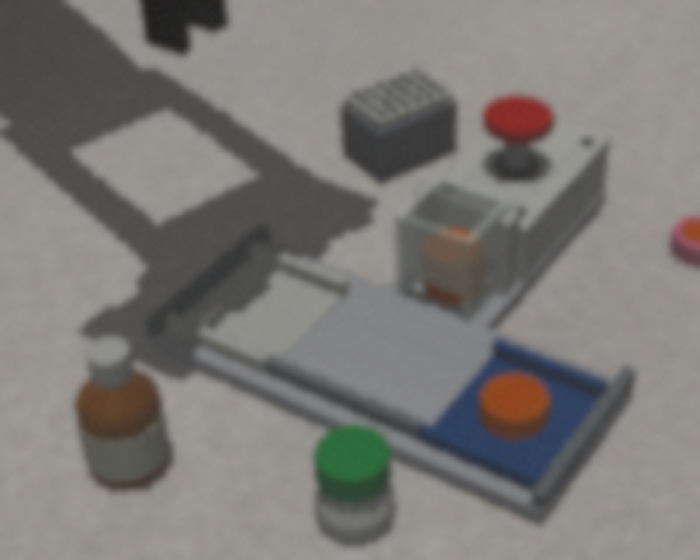

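View pics/top6.png

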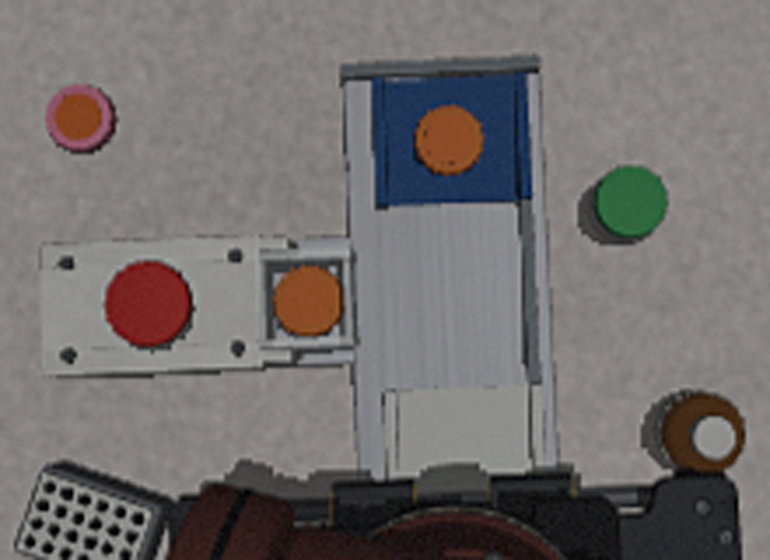

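The cap lies flat in the middle of the blue floor at (0.611,-0.0215), about 2 mm from the bay centre. The plunger is up, the magazine still holds its caps, and the bystanders haven't moved. Handing in.

```bash
python3 -c "
from plant import r
print(r.sign_off())"
```

```text
the job is handed in; nothing more can be done
None
```

The job is handed in. One press brought out a single orange cap, and it now lies flat on the blue floor. I pressed the plunger slowly to its stop (about 16 N) and let it come back up. I then pushed the cap along the trough with slightly open fingertips and backed the arm away. It took about 12 s of the 43 s allowed.

In the last pictures the two views put the cap centre 2 to 3 mm from the bay centre, where 17.5 mm along and 20 mm across is allowed. The plunger is up, the magazine still holds its remaining caps, the bottle, jar and tip box stand where they were, and nothing touches the robot. The two views disagreed by about 2 mm, which is within the calibration, and no check failed. The hand-in itself gave no verdict.

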